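Find the full jar and tare the dial scale under it

ROBOT

A 6-joint arm with a two-finger parallel gripper is mounted at the origin on a cart in front of the work surface, level with it; the furniture and walls round the work are solid. World frame = base frame: x ahead of the robot, y to its left, z up, the work surface at z = 0. Lengths are in mm, angles in rad, forces in N, time in s.
With the tool pointing down it reaches from about 350 to 975 mm from the base axis. Payload 7.1 kg.
Tool frame: the origin (TCP) lies at the very end of the fingers, on their centre line; the grasp point (between the pads) lies 19 mm behind it; x points along the fingers, y is the direction in which the jaws open and shut, and the axes are right-handed (so a half turn about x gives the same grasp; the last joint's range is limited). The gripper opens to 88 mm and grips with 3 to 60 N. Pads are 20 mm wide; open, the fingers measure 115 mm over their backs; the gripper's body (75 mm by 178 mm) begins 61 mm behind the grasp point.
Start: joints at [1.27, 0.423, 1.63, -0, 1.089, -0.019], TCP at [173.771, 600.34, 182.775] pointing down, gripper open.
Joint ranges: [-3, 3], [-0.9, 2.11], [0.09, 2.58], [-1.31, 4.45], [0.11, 2.69], [-2.54, 2.54]. Speed limits (rad/s): [2.39, 2.39, 3.01, 3.14, 3.14, 3.14].

INTERFACE

Orientations are given as a rotation vector (axis times angle).
In Python, from workcell import ctrl gives the robot as it stands. The module is installed in compiled form; this text tells all that it offers.
- The arm moves only by the tool carry_out, never from a script. Its argument "commands" is a list of rows, each a list of 6 numbers: the shift along the tool's x, y, z in m, then the turn, a rotation vector about the tool's x, y, z in degrees. In form: [[tx, ty, tz, rx, ry, rz], ...]. A call has 1 to 8 rows; each row shifts and turns the pose as measured when the row begins, along the tool's axes as they then stand; what a row does not reach is not made up. A row lasts 1/8 s, in which the tool goes at most 62.5 mm and 10.7 degrees, less where a joint would pass 70% of its speed; a pose out of reach is approached as far as the arm can. A call with a gripper value outside its range is refused whole. "grip" is the closure, from 0 (fully open) to 1 (shut), set as the call begins (left out, the last holds). The fingers move at their own pace and stop on an object; the grip force is fixed at half the most. Time passes only in rows, so rows that do not move let the fingers close. It gives the time, the measured TCP pose, the force and the opening at its end, in the units of the state.
- ctrl.get_obs(): the state, without advancing time (a new reading comes with each control period).
- ctrl.get_image(name): name is "side" or "top"; returns a dict with "pixels" (420x560x3 uint8, blue, green, red), "intrinsics" (3x3 intrinsics, pixels), "dist_coeffs" ([k1, k2, p1, p2, k3] as OpenCV has them; the pictures are not rectified), "rvec" (rotation vector, rad) and "tvec" (3), from world to camera coordinates, as OpenCV has them. Camera axes: x right, y down, z forward; pixel columns grow to the right and rows downward; lengths in mm; the calibration is good to about 2 mm. A picture is of the moment at which its call begins. There is no depth.
- ctrl.close_job(): hands the job in, once; it reports no verdict.
The state is a dict: "t": time; "qpos": joint angles; "qvel": joint speeds; "joint_torque": joint torques, N m; "ee_pos": TCP position; "orientation": TCP orientation; "ft_force": force on the tool from outside, world axes, zero at the start; "moment": the same for the moment, N m; "width": finger opening in mm.
Only numpy, scipy, OpenCV 4.12 (cv2) and the standard library are available. Lean on these libraries where they do the work, as an engineer would, in place of code of your own. Each camera call takes 0.05 s, during which the arm holds its last target. There are 200 camera calls.

TASK

Three ochre jars look alike, but only one is full and the other two are nearly empty: find the full one by its weight in the hand and set it down gently, upright, near the middle of the dial scale's pan, leaving the two empties standing on the worktop. Then, with the jar on the pan, turn the tare knob in the middle of the sloping dial until the red zero mark stands at the tip of the black pointer, so that paste taken from the jar will read as weight lost. Let go of everything and do not disturb the red jar, the blue jar or the blue book.

Things in the scene. Friction and masses are not known exactly. Their poses are not given: they have to be found in the camera images.
- jar_a: ochre sample jar with a white screw lid, upright, 52 mm in diameter, 62 mm tall (grip its sides, 5 to 55 mm up); origin at the centre of its underside, z up. One of the three is full (about 0.3 kg), two are nearly empty (about 0.07 kg); they look the same
- jar_b: ochre sample jar with a white screw lid, upright, 52 mm in diameter, 62 mm tall (grip its sides, 5 to 55 mm up); origin at the centre of its underside, z up. One of the three is full (about 0.3 kg), two are nearly empty (about 0.07 kg); they look the same
- jar_c: ochre sample jar with a white screw lid, upright, 52 mm in diameter, 62 mm tall (grip its sides, 5 to 55 mm up); origin at the centre of its underside, z up. One of the three is full (about 0.3 kg), two are nearly empty (about 0.07 kg); they look the same
- dial_scale: dark blue spring dial scale, fixed, 210 mm deep (x) by 160 mm wide (y), housing 88 mm high, pan on top at the back; origin at the centre of its underside, x points away from the dial, z up. The dial, 106 mm across, lies on the sloping front, its centre at (-58, 0, 55) mm; the face's normal leans 35 degrees from vertical towards -x
- pan_centre (a point): centre of the upper surface of the round steel pan, 131 mm in diameter, flat, 120 mm above the worktop when empty; it carries the dial scale's axes and sinks with load, about 2 mm for 100 g
- pan (a joint): how far the pan has sunk, in m: 0 when empty, about 0.0014 under an empty jar, about 0.006 under the full jar, 0.021 at its stop
- pointer (a joint): angle of the black pointer in rad, 0 at twelve o'clock (up the slope of the dial), growing clockwise as one looks at the dial; 4 rad for 1 kg on the pan
- tare_knob (a joint): angle in rad of the tare knob and the white dial card, which turn as one: 0 when the red zero mark is at twelve o'clock, growing clockwise as one looks at the dial, -0.6 to 2.4; stays where it is left. The scale reads zero when this equals pointer
- knob_grip (a point): on the axis of the black ribbed tare knob, 24 mm out from the sloping face; z points out of the dial along the knob's axis, 35 degrees from vertical. The knob is round, 33 mm in diameter (35 at its foot), and reaches from 7 to 36 mm out from the face; the window is 7 mm and the steel rim 8 mm out, rim radius 53 mm
- zero_mark (a point): point of the red triangle on the dial card, 36 mm from the knob's axis; it turns with the tare knob
- pointer_tip (a point): tip of the black pointer, 36 mm from the knob's axis, in the same plane as zero_mark
- red_jar: bystander: red sample jar, 52 mm in diameter, 62 mm tall, on the worktop right of the scale; origin at the centre of its underside
- blue_jar: bystander: blue sample jar with a black lid, 46 mm in diameter, 76 mm tall, right of the scale; origin at the centre of its underside
- batch_book: bystander: blue notebook, 150 (its x) by 106 by 13 mm, lying flat left of the ochre jars; origin at the centre of its underside
Mind the look-alikes: they are no part of the job. Leave any orange look-alike of the jar_c alone.

How it is judged:
By the outcome, as a careful person would: the job done as asked, in the order asked, and still so for the second after the job is handed in, with the robot touching nothing.
It also fails if it takes over 70 s, if anything falls off the work surface, if the arm or the gripper's body presses on something with over 40 N, if the wrist force passes 120 N, or if a joint passes its speed limit or range.

## Working session

There is one attempt and no reset: what is moved stays moved. The work goes in short steps, Python scripts to look and compute and a tool call to move; the robot and the scene stay as the last step left them, time stands still between calls to the robot, and variables do not carry over. Pictures are saved under pics/ and viewed, about 8 in all and at most 12, crops included, and the job is handed in when it is done.

Besides the shell and the picture viewer there is one more tool, called after "Emit:" by a JSON object that holds its "name" and its "arguments", one argument or row to a line. carry_out: Moves the arm, as the interface text tells. Its arguments: {"type":"object","properties":{"commands":{"type":"array"},"grip":{"type":"number"}},"required":["commands"]}

```bash
mkdir -p pics; cat > h.py <<'E'
import numpy as np, cv2
from scipy.spatial.transform import Rotation as R
from workcell import ctrl
def snap(name,fn=None):
    im=ctrl.get_image(name)
    if fn: cv2.imwrite('pics/'+fn,im['pixels'])
    return im
def ray(im,uv):
    K=np.array(im['intrinsics']);d=np.array(im['dist_coeffs'])
    p=cv2.undistortPoints(np.array(uv,float).reshape(-1,1,2),K,d).reshape(-1,2)
    Rm=cv2.Rodrigues(np.array(im['rvec'],float))[0];t=np.array(im['tvec'],float).ravel()
    return -Rm.T@t, np.c_[p,np.ones(len(p))]@Rm
def onz(im,uv,z):
    c,d=ray(im,uv); return c+d*((z-c[2])/d[:,2])[:,None]
def proj(im,P):
    return cv2.projectPoints(np.array(P,float).reshape(-1,1,3),np.array(im['rvec'],float),np.array(im['tvec'],float),np.array(im['intrinsics']),np.array(im['dist_coeffs']))[0].reshape(-1,2)
E
python3 - <<'E'
from h import *
a=snap('top','top0.png');b=snap('side','side0.png')
for i in (a,b): print(ray(i,[[280,210]]))
o=ctrl.get_obs();print(o)
E
```

```text
(array([ 271.92512608,   10.59014832, 1206.11237443]), array([[ 0.19237189,  0.02601051, -0.98106074]]))
(array([  80.41608913, -757.17527755,  603.72155761]), array([[ 0.41560307,  0.76236197, -0.49615695]]))
{'t': 0.1, 'qpos': array([ 1.26999094e+00,  4.23770849e-01,  1.63060638e+00, -1.53957182e-05,
        1.08860226e+00, -1.90207184e-02]), 'qvel': array([-0.00049125, -0.00117061, -0.00131859,  0.0003803 ,  0.00130205,
        0.00100877]), 'joint_torque': array([ 5.44745017e-04, -5.45609057e+01, -2.74325824e+01,  6.45118486e-02,
        1.86885009e-02,  9.34960056e-07]), 'ee_pos': array([173.62066825, 599.81875174, 182.07828519]), 'orientation': array([ 0.22010154,  1.55966402, -0.2222615 ]), 'ft_force': array([0.4588524 , 0.05403803, 0.66766045]), 'moment': array([0.00840777, 0.03796391, 0.01826213]), 'width': 87.61752917432574}
```

View pics/top0.png

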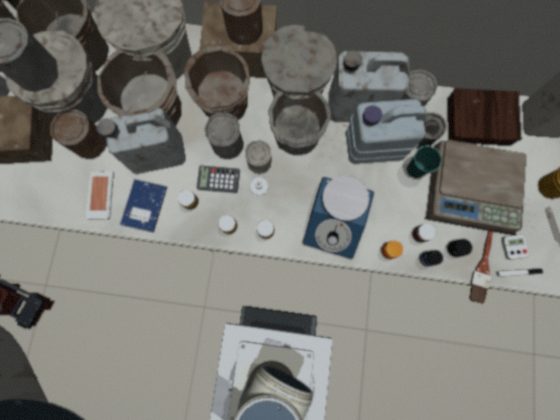

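View pics/side0.png

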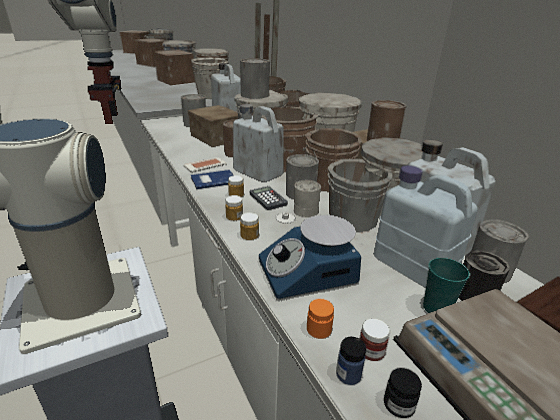

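```bash
python3 - <<'E'
from h import *
im=snap('top');p=im['pixels']
cv2.imwrite('pics/c1.png',cv2.resize(p[160:280,160:400],None,fx=3.3,fy=3.3,interpolation=cv2.INTER_CUBIC))
hsv=cv2.cvtColor(p,cv2.COLOR_BGR2HSV)
def comp(mask,uv,r,nm):
    m=np.zeros(mask.shape,np.uint8);cv2.circle(m,uv,r,255,-1);m&=mask
    n,l,s,c=cv2.connectedComponentsWithStats(m)
    k=1+np.argmax(s[1:,4]);print(nm,s[k],c[k]);return c[k],(l==k)
bri=((hsv[...,2]>185)*255).astype(np.uint8)
och=cv2.inRange(hsv,(8,90,40),(30,255,220))
for uv in [(187,199),(227,224),(265,229)]:
    print(hsv[uv[1]-12:uv[1]+13:3,uv[0],:].tolist())
    n=uv; c,_=comp(och,uv,15,'ochre')
blue=cv2.inRange(hsv,(95,100,30),(125,255,160))
c,m=comp(blue,(340,215),55,'scale')
h=cv2.convexHull(np.argwhere(m)[:,::-1].astype(np.int32));q=cv2.approxPolyDP(h,4,True).reshape(-1,2);print(q.tolist())
print(onz(im,[[187,199],[227,224],[265,229]],62),onz(im,[[346,199]],120),onz(im,[[333,236]],60))
print(onz(im,q,0))
E
```

```text
[[42, 7, 183], [105, 5, 188], [103, 9, 195], [103, 12, 196], [103, 12, 195], [101, 10, 196], [70, 5, 147], [23, 52, 89], [45, 6, 158]]
ochre [188 198   9  10  35] [193.31428571 203.68571429]
[[34, 11, 167], [80, 4, 182], [100, 12, 196], [103, 12, 197], [105, 10, 196], [105, 10, 197], [100, 5, 159], [20, 54, 95], [41, 13, 160]]
ochre [230 227   6   6   9] [233.         229.44444444]
[[42, 7, 179], [98, 5, 187], [102, 13, 194], [101, 10, 196], [100, 12, 196], [101, 11, 194], [90, 3, 166], [22, 45, 102], [40, 4, 173]]Traceback (most recent call last):
  File "<stdin>", line 13, in <module>
  File "<stdin>", line 8, in comp
    return _wrapfunc(a, 'argmax', axis=axis, out=out, **kwds)
    return bound(*args, **kwds)
ValueError: attempt to get argmax of an empty sequence
```

View pics/c1.png

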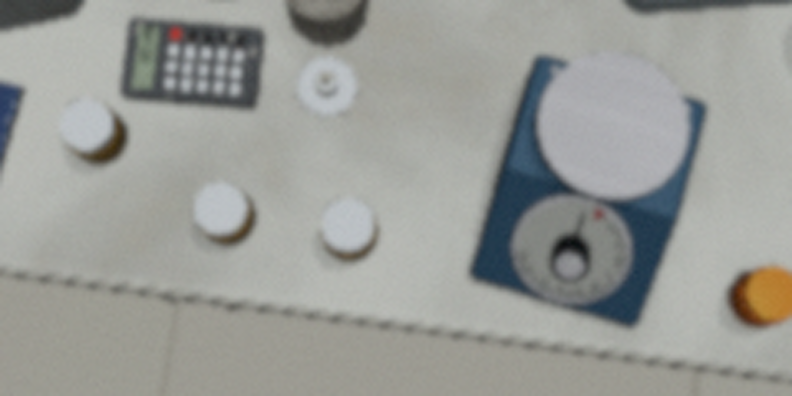

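```bash
python3 - <<'E'
from h import *
im=snap('top')
f=lambda l:(np.array(l,float)+.5)/3.3+160-.5
print(onz(im,f([[89,127],[222,211],[348,226]]),62).round(1))
pan=onz(im,f([[614,126]]),120);d=onz(im,f([[572,249]]),55+7*.82);k=onz(im,f([[571,262]]),55+36*.82)
print(pan.round(1),d.round(1),k.round(1))
c=onz(im,f([[540,57],[705,102]]),88);c2=onz(im,f([[635,325],[472,275]]),0);print(c.round(1),c2.round(1))
o=ctrl.get_obs();print(R.from_rotvec(o['orientation']).as_matrix().round(3))
E
```

```text
[[494.8 322.2  62. ]
 [434.9 190.5  62. ]
 [436.6  77.1  62. ]]
[[ 544.6 -140.4  120. ]] [[ 443.  -122.9   60.7]] [[ 428.  -120.4   84.5]]
[[ 606.8  -73.    88. ]
 [ 585.1 -222.5   88. ]] [[ 389.7 -194.9    0. ]
 [ 415.3  -40.3    0. ]]
[[-0.     0.278  0.961]
 [-0.001  0.961 -0.278]
 [-1.    -0.001 -0.   ]]
```

Emit:
{"name": "carry_out", "arguments": {
  "commands": [
    [0,0,0,-8.1,0,0],
    [0,0,0,-8,0,0],
    [0,-0.04,0.046,0,0,0],
    [0,-0.04,0.046,0,0,0],
    [0,-0.04,0.046,0,0,0],
    [0,-0.04,0.046,0,0,0],
    [0,-0.04,0.046,0,0,0],
    [0,-0.04,0.046,0,0,0]
  ],
  "grip": 0
}}

```text
t: 1.2
ee_pos: [456.4, 359.5, 181.4]
orientation: [-0.014, 1.571, 0.013]
ft_force: [0.2, 0.8, 0.6]
width: 88.1
```

Emit:
{"name": "carry_out", "arguments": {
  "commands": [
    [0,-0.0375,0.0385,0.8,0,0],
    [0,0,0,0,0,0],
    [0.04,0,0,0,0,0],
    [0.03,0,0,0,0,0],
    [0,0,0,0,0,0]
  ]
}}

```text
t: 1.82
ee_pos: [498.4, 319.7, 110.1]
orientation: [0.003, 1.57, -0.002]
ft_force: [-0.4, 0.7, -0.6]
width: 88.0
```

```bash
python3 - <<'E'
from h import *
a=snap('top')['pixels'];b=snap('side')['pixels']
A=cv2.resize(a[150:270,140:300],(800,600),interpolation=cv2.INTER_CUBIC)[:, :]
B=cv2.resize(b[130:250,170:330],(800,600),interpolation=cv2.INTER_CUBIC)
cv2.imwrite('pics/ab.png',cv2.resize(np.hstack([A,B]),(800,300)))
print(ctrl.get_obs()['ee_pos'])
E
```

```text
[500.23173563 320.67632149 112.53219586]
```

View pics/ab.png

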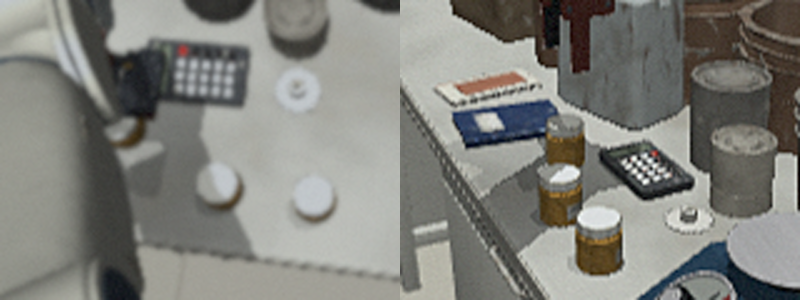

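```bash
python3 - <<'E'
from h import *
b=snap('side')
f=lambda l:np.array(l,float)/2.5+[170-160,130]
print(onz(b,f([[565,123],[560,173],[600,216]]),62).round(1))
p=proj(b,[[499,320,111],[494.8,322,62]]);print((p-[10,130])*2.5)
print([ctrl.get_obs()['ee_pos'].round(1) for _ in range(3)])
E
```

```text
[[497.4 318.9  62. ]
 [439.4 191.1  62. ]
 [442.1  78.7  62. ]]
[[564.70602152  88.2785576 ]
 [562.30499641 122.44534802]]
[array([500.8, 320.9, 113.2]), array([500.8, 320.9, 113.2]), array([500.8, 320.9, 113.2])]
```

Emit:
{"name": "carry_out", "arguments": {
  "commands": [
    [0,0,-0.004,0,0,0],
    [0.03,0,0,0,0,0],
    [0.03,0,0,0,0,0],
    [0.02,0,0,0,0,0],
    [0,0,0,0,0,0]
  ]
}}

```text
t: 2.6
ee_pos: [500.1, 325.0, 38.1]
orientation: [0.009, 1.556, 0.007]
ft_force: [-0.3, -0.4, 0.3]
width: 87.7
```

Emit:
{"name": "carry_out", "arguments": {
  "commands": [
    [0.014,-0.002,-0.003,0,0,0],
    [0,0,0,0,0,0]
  ]
}}

```text
t: 2.85
ee_pos: [498.1, 323.9, 25.4]
orientation: [0.01, 1.553, 0.008]
ft_force: [-0.3, 0.0, 0.4]
width: 87.8
```

Emit:
{"name": "carry_out", "arguments": {
  "commands": [
    [0,0,0,0,0,0],
    [0,0,0,0,0,0],
    [0,0,0,0,0,0],
    [0,0,0,0,0,0],
    [0,0,0,0,0,0],
    [0,0,0,0,0,0]
  ],
  "grip": 1
}}

```text
t: 3.6
ee_pos: [499.3, 324.6, 27.2]
orientation: [0.011, 1.55, 0.009]
ft_force: [-0.2, 1.2, 0.5]
width: 31.5
```

```bash
python3 - <<'E'
from h import *
b=snap('side');print(ctrl.get_obs()['width'],(ctrl.get_obs()['ee_pos']))
p=b['pixels'].copy()
for q in proj(b,[[499,324,26],[496,321,62]]): cv2.circle(p,tuple(int(round(v)) for v in q),1,(0,0,255),-1)
cv2.imwrite('pics/b2.png',cv2.resize(p[130:250,170:330],(800,600),interpolation=cv2.INTER_CUBIC))
E
```

```text
27.27549894599582 [499.25626357 324.60395369  27.15220539]
```

View pics/b2.png

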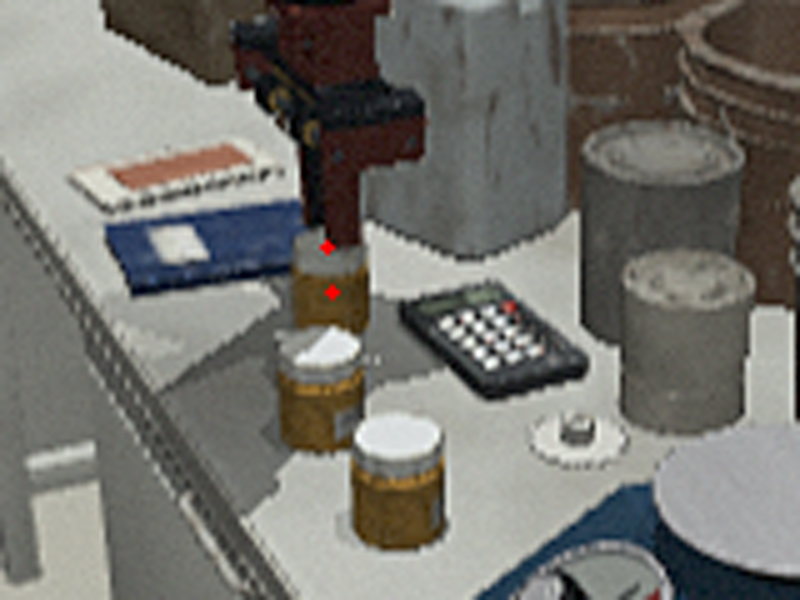

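```bash
python3 - <<'E'
from h import *
o=ctrl.get_obs();print(o['qpos'].round(4),o['ee_pos'],o['orientation'],o['joint_torque'].round(2),o['ft_force'],o['moment'],o['width'],o['qpos'][[1,2,4]].sum())
b=snap('side')
print(((proj(b,[[499,324,z] for z in (26,45,65,80)])-[170,130])*5).round())
o=ctrl.get_obs();print(o['t'],o['qpos'].round(4),o['ee_pos'])
E
```

```text
[ 5.5630e-01  5.8360e-01  1.8009e+00  5.0000e-04  7.3300e-01 -1.0136e+00] [499.25626357 324.60395369  27.15220539] [0.01115238 1.55051746 0.0091931 ] [-0.000e+00 -5.560e+01 -1.929e+01  2.000e-02 -2.000e-02  0.000e+00] [ 1.06692922 -0.15234078  0.22546158] [ 0.04356148 -0.04474996  0.02897102] 27.27549894599582 3.1175335496752856
[[331. 291.]
 [330. 266.]
 [329. 239.]
 [329. 218.]]
3.7 [ 5.5640e-01  5.8370e-01  1.8009e+00  4.0000e-04  7.3300e-01 -1.0135e+00] [499.25061233 324.61440224  27.13251164]
```

```bash
python3 - <<'E'
from h import *
b=snap('side');a=snap('top')
A=cv2.resize(a['pixels'][165:235,150:220],(400,400),interpolation=cv2.INTER_NEAREST)
B=cv2.resize(b['pixels'][150:205,210:265],(400,400),interpolation=cv2.INTER_NEAREST)
cv2.imwrite('pics/z.png',np.clip(np.hstack([A,B])*1.5,0,255))
E
```

```text
[ WARN:0@3.237] global loadsave.cpp:1063 imwrite_ Unsupported depth image for selected encoder is fallbacked to CV_8U.
```

View pics/z.png

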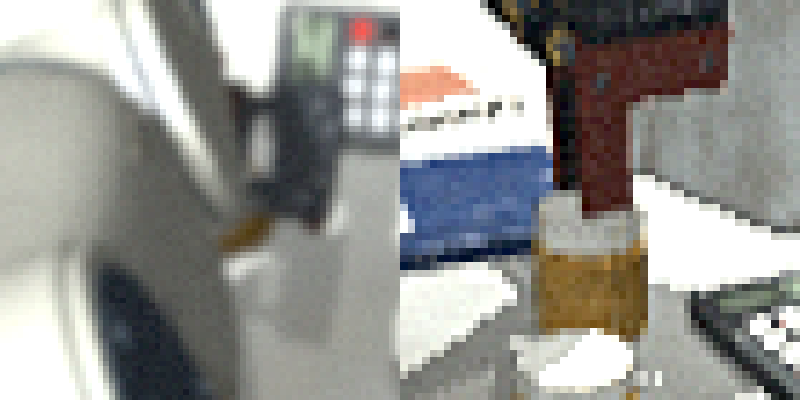

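```bash
python3 - <<'E'
from h import *
b=snap('side');a=snap('top')
ca,da=ray(a,[[150+318/5.714,165+222/5.714]]);cb,db=ray(b,[[210+195/7.27,150+214/7.27]])
s=np.linalg.lstsq(np.c_[da[0],-db[0]],cb-ca,rcond=None)[0]
print(ca+s[0]*da[0],cb+s[1]*db[0])
for z in (27,65,100,150): print(z,onz(a,[[205.7,203.9],[204,191]],z).round(),onz(b,[[236.8,179.6]],z).round())
print(ctrl.get_obs()['ee_pos'])
print(proj(a,[[499,324,27],[499,324,110]]))
E
```

```text
[479.59445038 256.21532231  92.04553491] [476.24372802 257.33163628  91.66705902]
27 [[492. 270.  27.]
 [531. 283.  27.]] [[526. 384.  27.]]
65 [[485. 262.  65.]
 [523. 274.  65.]] [[496. 309.  65.]]
100 [[478. 254. 100.]
 [515. 266. 100.]] [[469. 240. 100.]]
150 [[469. 243. 150.]
 [504. 254. 150.]] [[431. 141. 150.]]
[499.2311741  324.5995866   27.14043448]
[[188.92537243 199.28975076]
 [182.35618604 192.90271025]]
```

```bash
python3 - <<'E'
from h import *
b=snap('side')
p0=cv2.imread('pics/side0.png')
print(proj(b,[[173.7,599.8,182],[173.7,599.8,220],[499,324,27],[499,324,65],[499,324,107]]))
def red(p): 
    h=cv2.cvtColor(p,cv2.COLOR_BGR2HSV); return cv2.inRange(h,(0,90,20),(8,255,120))|cv2.inRange(h,(172,90,20),(180,255,120))
for p,(x0,x1,y0,y1) in ((p0,(70,140,40,140)),(b['pixels'],(210,265,130,200))):
    m=red(p)[y0:y1,x0:x1]; ys,xs=np.nonzero(m)
    for y in range(ys.max()-12,ys.max()+1,2): print(y+y0,(xs[ys==y]+x0).tolist())
A=cv2.resize(p0[30:140,50:160],(550,550),interpolation=cv2.INTER_NEAREST)
cv2.imwrite('pics/s0z.png',A)
o=ctrl.get_obs();print(o['t'],o['width'])
E
```

```text
[[113.59128008 131.2301823 ]
 [111.37769613 120.07675903]
 [236.18900887 187.95634177]
 [235.84868141 177.70141405]
 [235.45887269 166.00353562]]
111 [103, 104, 105, 106, 107, 108, 109, 110]
113 [103, 104, 105, 106, 107, 108, 109, 110]
115 [104, 105, 106, 107, 108, 109, 110]
117 [104, 105, 107, 108, 109, 110, 111]
119 [105, 106, 107, 108, 109, 110, 111]
121 [105, 106, 107, 108, 109, 110, 111, 112]
123 [106, 107, 108, 109, 110, 111]
165 [233, 234, 235, 236, 237, 238, 239]
167 [233, 234, 235, 236, 237, 238, 239]
169 [232, 234, 235, 236, 237, 239]
171 [232, 234, 235, 237, 238, 239]
173 [232, 233, 234, 235, 236, 237, 238, 239]
175 [232, 235, 236, 237, 238, 239]
177 [234, 235, 236, 237]
3.95 3.5577537502059404
```

View pics/s0z.png

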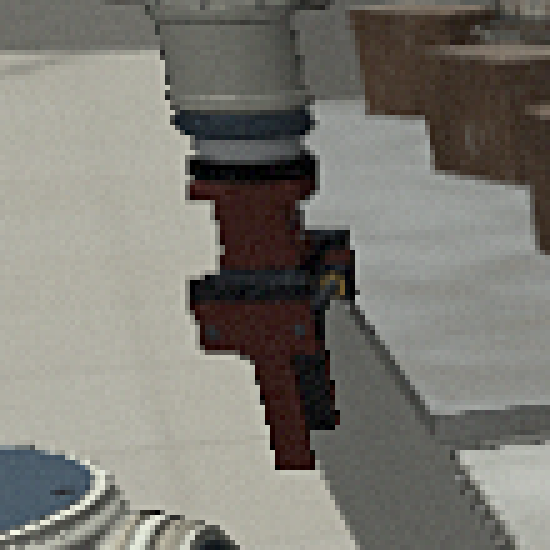

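Emit:
{"name": "carry_out", "arguments": {
  "commands": [
    [-0.005,-0.003,-0.002,0,1.2,0],
    [0,0,0,0,0,0],
    [0,0,0,0,0,0],
    [0,0,0,0,0,0],
    [0,0,0,0,0,0],
    [0,0,0,0,0,0],
    [0,0,0,0,0,0],
    [0.015,0,0,0,0,0]
  ],
  "grip": 0
}}

```text
t: 4.95
ee_pos: [497.9, 322.1, 17.8]
orientation: [0.012, 1.571, 0.01]
ft_force: [-0.4, -0.2, 0.6]
width: 79.7
```

Emit:
{"name": "carry_out", "arguments": {
  "commands": [
    [0.015,0,0,0,0,0],
    [0.01,0,0,0,0,0],
    [0,0,0,0,0,0]
  ]
}}

```text
t: 5.32
ee_pos: [496.1, 321.4, -11.5]
orientation: [0.01, 1.575, 0.009]
ft_force: [0.0, 0.2, -0.1]
width: 88.0
```

Emit:
{"name": "carry_out", "arguments": {
  "commands": [
    [0.002,0,0,0,0,0],
    [0,0,0,0,0,0],
    [0,0,0,0,0,0],
    [0,0,0,0,0,0],
    [0,0,0,0,0,0],
    [0,0,0,0,0,0]
  ],
  "grip": 1
}}

```text
t: 6.08
ee_pos: [496.9, 321.9, -12.7]
orientation: [0.011, 1.573, 0.009]
ft_force: [-0.0, 0.4, -0.4]
width: 51.5
```

```bash
python3 - <<'E'
from h import *
b=snap('side')
print(ctrl.get_obs()['ft_force'],ctrl.get_obs()['joint_torque'],ctrl.get_obs()['width'])
cv2.imwrite('pics/g1.png',cv2.resize(b['pixels'][130:230,190:290],(500,500),interpolation=cv2.INTER_CUBIC))
E
```

```text
[-0.17445861 -0.30317194  0.04979241] [ 3.47874171e-03 -5.75111496e+01 -1.74039513e+01  4.81721910e-02
  5.24307042e-02  1.01255551e-03] 51.4289967273888
```

View pics/g1.png

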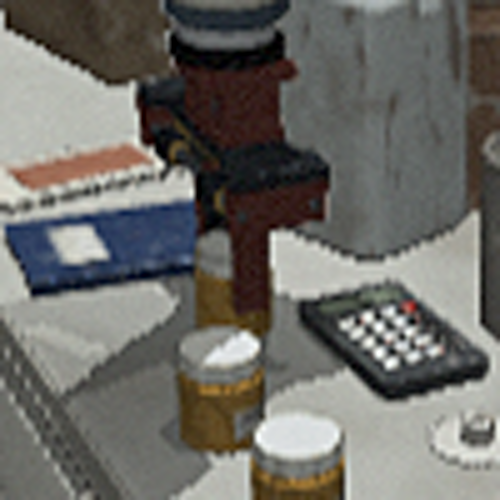

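Emit:
{"name": "carry_out", "arguments": {
  "commands": [
    [-0.02,0,0,0,0,0],
    [-0.02,0,0,0,0,0],
    [-0.02,0,0,0,0,0],
    [0,0,0,0,0,0],
    [0,0,0,0,0,0],
    [0,0,0,0,0,0]
  ]
}}

```text
t: 6.88
ee_pos: [497.2, 321.2, 52.4]
orientation: [0.012, 1.572, 0.01]
ft_force: [0.3, -0.6, -0.4]
width: 51.7
```

Emit:
{"name": "carry_out", "arguments": {
  "commands": [
    [0,0,0,0,0,0],
    [0,0,0,0,0,0]
  ]
}}

```text
t: 7.12
ee_pos: [496.6, 320.8, 51.2]
orientation: [0.011, 1.574, 0.009]
ft_force: [-0.5, 0.1, -0.8]
width: 51.5
```

Emit:
{"name": "carry_out", "arguments": {
  "commands": [
    [0,0,0,0,0,0]
  ]
}}

```text
t: 7.25
ee_pos: [496.4, 320.7, 50.9]
orientation: [0.01, 1.574, 0.009]
ft_force: [0.5, 0.0, -0.8]
width: 51.1
```

Emit:
{"name": "carry_out", "arguments": {
  "commands": [
    [0.025,0,0,0,0,0],
    [0.022,0,0,0,0,0],
    [0,0,0,0,0,0],
    [0.008,0,0,0,0,0],
    [0,0,0,0,0,0]
  ]
}}

```text
t: 7.88
ee_pos: [497.2, 322.0, -4.5]
orientation: [0.011, 1.573, 0.01]
ft_force: [0.6, -0.3, -0.9]
width: 51.4
```

Emit:
{"name": "carry_out", "arguments": {
  "commands": [
    [0.005,0,0,0,0,0],
    [0.003,0,0,0,0,0],
    [0,0,0,0,0,0]
  ]
}}

```text
t: 8.25
ee_pos: [498.0, 322.6, -11.8]
orientation: [0.012, 1.571, 0.01]
ft_force: [0.9, -0.2, -1.0]
width: 51.7
```

Emit:
{"name": "carry_out", "arguments": {
  "commands": [
    [0.0015,0,0,0,0,0],
    [0,0,0,0,0,0]
  ]
}}

```text
t: 8.5
ee_pos: [498.4, 322.8, -12.9]
orientation: [0.012, 1.57, 0.011]
ft_force: [-1.0, -0.5, 0.2]
width: 51.6
```

Emit:
{"name": "carry_out", "arguments": {
  "commands": [
    [0,0,0,0,0,0],
    [0,0,0,0,0,0],
    [0,0,0,0,0,0],
    [0,0,0,0,0,0],
    [0,0,0,0,0,0],
    [-0.03,0,0,0,0,0],
    [-0.04,0,0,0,0,0],
    [-0.03,0,0,0,0,0]
  ],
  "grip": 0
}}

```text
t: 9.5
ee_pos: [496.4, 320.2, 86.8]
orientation: [0.01, 1.575, 0.008]
ft_force: [0.6, 0.3, 0.5]
width: 87.8
```

Emit:
{"name": "carry_out", "arguments": {
  "commands": [
    [0,-0.043,-0.02,0.7,0,0],
    [0,-0.043,-0.02,0,0,0],
    [0,-0.043,-0.02,0,0,0],
    [0,0,0,0,0,0],
    [0.03,0,0,0,0,0]
  ]
}}

```text
t: 10.12
ee_pos: [438.7, 191.8, 60.1]
orientation: [0.024, 1.562, 0.004]
ft_force: [0.1, 0.1, -0.0]
width: 87.8
```

Emit:
{"name": "carry_out", "arguments": {
  "commands": [
    [0.025,-0.001,-0.002,0,0,0],
    [0.025,0,0,0,0,0],
    [0.018,0,0,0,0,0],
    [0,0,0,0,0,0]
  ]
}}

```text
t: 10.62
ee_pos: [440.2, 195.1, -10.8]
orientation: [0.025, 1.56, 0.005]
ft_force: [-0.7, 0.6, 1.0]
width: 87.5
```

Emit:
{"name": "carry_out", "arguments": {
  "commands": [
    [0,0,0,0,0,0],
    [0,0,0,0,0,0],
    [0,0,0,0,0,0],
    [0,0,0,0,0,0],
    [0,0,0,0,0,0],
    [0,0,0,0,0,0]
  ],
  "grip": 1
}}

```text
t: 11.38
ee_pos: [442.0, 196.2, -8.7]
orientation: [0.026, 1.557, 0.006]
ft_force: [-0.2, 0.5, -3.3]
width: 51.4
```

Emit:
{"name": "carry_out", "arguments": {
  "commands": [
    [-0.02,0,0,0,0,0],
    [-0.02,0,0,0,0,0],
    [-0.02,0,0,0,0,0],
    [0,0,0,0,0,0],
    [0,0,0,0,0,0],
    [0,0,0,0,0,0]
  ]
}}

```text
t: 12.12
ee_pos: [438.8, 194.0, 50.3]
orientation: [0.024, 1.562, 0.005]
ft_force: [-0.7, -0.2, -3.8]
width: 51.7
```

Emit:
{"name": "carry_out", "arguments": {
  "commands": [
    [0,0,0,0,0,0]
  ]
}}

```text
t: 12.25
ee_pos: [438.3, 193.8, 49.6]
orientation: [0.024, 1.563, 0.004]
ft_force: [-0.8, 0.4, -2.9]
width: 51.6
```

Emit:
{"name": "carry_out", "arguments": {
  "commands": [
    [-0.05,0,0,0.7,0.4,0],
    [-0.05,0,0,0,0,0],
    [-0.05,0,0,0,0,0],
    [0,-0.04,0.013,0,0,0],
    [0,-0.04,0.013,0,0,0],
    [0,-0.04,0.013,0,0,0],
    [0,-0.04,0.013,0,0,0],
    [0,-0.04,0.013,0,0,0]
  ]
}}

```text
t: 13.25
ee_pos: [497.6, -14.3, 197.1]
orientation: [0.028, 1.576, -0.002]
ft_force: [0.0, -0.4, -4.3]
width: 51.6
```

Emit:
{"name": "carry_out", "arguments": {
  "commands": [
    [0,-0.04,0.016,0,0,0],
    [0,-0.04,0.016,0,0,0],
    [0,-0.04,0.016,0,0,0],
    [0,0,0,0,0,0],
    [0.03,0,0,0,0,0],
    [0.02,0,0,0,0,0],
    [0,0,0,0,0,0]
  ]
}}

```text
t: 14.12
ee_pos: [541.1, -138.9, 139.2]
orientation: [0.033, 1.583, -0.004]
ft_force: [0.2, 0.5, -2.3]
width: 51.6
```

Emit:
{"name": "carry_out", "arguments": {
  "commands": [
    [0.015,-0.001,0.006,0,-1.4,0],
    [0,0,0,0,0,0],
    [0,0,0,0,0,0]
  ]
}}

```text
t: 14.5
ee_pos: [547.4, -138.3, 125.9]
orientation: [0.032, 1.557, -0.003]
ft_force: [-0.6, -0.2, -3.3]
width: 51.8
```

Emit:
{"name": "carry_out", "arguments": {
  "commands": [
    [0.008,-0.001,0,0,0,0],
    [0.005,0,0,0,0,0],
    [0,0,0,0,0,0]
  ]
}}

```text
t: 14.88
ee_pos: [548.2, -139.1, 113.5]
orientation: [0.031, 1.556, -0.003]
ft_force: [0.2, -0.3, -3.9]
width: 51.3
```

Emit:
{"name": "carry_out", "arguments": {
  "commands": [
    [0.004,0,0,0,0,0],
    [0,0,0,0,0,0]
  ]
}}

```text
t: 15.12
ee_pos: [548.6, -139.2, 109.4]
orientation: [0.031, 1.555, -0.003]
ft_force: [-1.1, 0.7, -2.3]
width: 51.8
```

Emit:
{"name": "carry_out", "arguments": {
  "commands": [
    [0.003,0,0,0,0,0],
    [0,0,0,0,0,0]
  ]
}}

```text
t: 15.38
ee_pos: [548.8, -139.3, 106.5]
orientation: [0.031, 1.555, -0.003]
ft_force: [-1.3, 0.9, -1.5]
width: 51.2
```

Emit:
{"name": "carry_out", "arguments": {
  "commands": [
    [0.003,0,0,0,0,0],
    [0,0,0,0,0,0]
  ]
}}

```text
t: 15.62
ee_pos: [548.9, -139.3, 103.7]
orientation: [0.031, 1.555, -0.003]
ft_force: [-1.3, 0.2, 0.1]
width: 51.8
```

```bash
python3 - <<'E'
from h import *
b=snap('side')
o=ctrl.get_obs();print(o['t'],o['ee_pos'],o['ft_force'])
cv2.imwrite('pics/p1.png',cv2.resize(b['pixels'][160:310,240:390],(600,600),interpolation=cv2.INTER_CUBIC))
E
```

```text
15.675 [ 548.93573966 -139.30183251  103.86222158] [-1.63824374 -0.14119104 -0.23250733]
```

View pics/p1.png

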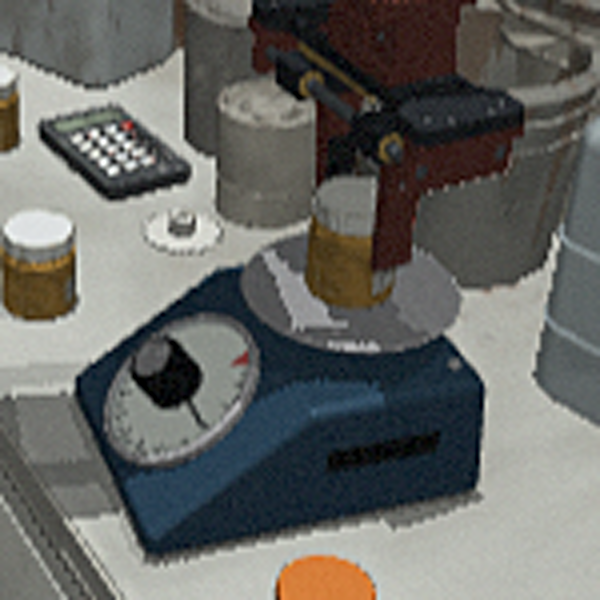

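Emit:
{"name": "carry_out", "arguments": {
  "commands": [
    [0,0,0,0,0,0],
    [0,0,0,0,0,0],
    [0,0,0,0,0,0],
    [0,0,0,0,0,0],
    [0,0,0,0,0,0],
    [-0.02,0,0,0,0,0],
    [-0.03,0,0,0,0,0],
    [-0.04,0,0,0,0,0]
  ],
  "grip": 0
}}

```text
t: 16.68
ee_pos: [545.8, -140.2, 193.0]
orientation: [0.032, 1.56, -0.002]
ft_force: [-0.2, -0.3, -0.1]
width: 88.1
```

```bash
cat >> h.py <<'E'
yaw=np.radians(-9.4);ex=np.array([np.cos(yaw),np.sin(yaw),0]);ey=np.array([-ex[1],ex[0],0]);ez=np.array([0,0,1.])
s,c=np.sin(np.radians(35)),np.cos(np.radians(35))
n=-s*ex+c*ez;u=c*ex+s*ez;rt=-ey     # out, up-slope, right as seen from in front
D=np.array([447.5,-123.7,55])
def ondial(im,uv,h=5):
    c0,d=ray(im,uv);t=((D+h*n-c0)@n)/(d@n);P=c0+d*t[:,None]-D
    return np.c_[P@rt,P@u]
E
python3 - <<'E'
from h import *
b=snap('side')
q=np.array([[203,427],[240,359],[250,358],[182,392]])/4+[240,160]
for h in (3,7):
    P=ondial(b,q,h);print(h,P.round(1).tolist(),np.arctan2(P[:,0],P[:,1]).round(2),np.hypot(*P.T).round(1))
# target tool rot: x=-n, jaw axis y at angle phi from lateral
o=ctrl.get_obs();R0=R.from_rotvec(o['orientation'])
for phi in (0,-20):
    T=np.c_[-n,ey,np.cross(-n,ey)]; Rt=R.from_matrix(T)*R.from_euler('x',phi,degrees=True)
    print(phi,(R0.inv()*Rt).as_rotvec(degrees=True).round(1))
print(o['qpos'].round(2))
E
```

```text
3 [[36.8, -1.1], [9.3, 38.0], [13.9, 43.2], [1.6, -1.8]] [1.6  0.24 0.31 2.4 ] [36.8 39.1 45.4  2.4]
7 [[41.2, -0.4], [13.8, 38.4], [18.4, 43.6], [6.2, -1.1]] [1.58 0.35 0.4  1.74] [41.2 40.8 47.4  6.3]
0 [  7.6 -34.   -3.5]
-20 [-11.8 -32.9  -9.4]
[-0.29  0.31  1.76  0.02  1.06 -1.85]
```

Emit:
{"name": "carry_out", "arguments": {
  "commands": [
    [0,0,-0.045,0,0,0],
    [0,0.008,-0.045,0,0,0],
    [0,0.008,-0.045,0,0,0],
    [0,0,0,-2.95,-8.2,-2.35],
    [0,0,0,-2.95,-8.2,-2.35],
    [0,0,0,-2.95,-8.2,-2.35],
    [0,0,0,-2.95,-8.2,-2.35],
    [0,0,0,0,0,0]
  ]
}}

```text
t: 17.73
ee_pos: [414.3, -114.1, 204.3]
orientation: [-0.253, 0.962, -0.005]
ft_force: [0.2, 0.6, 0.1]
width: 87.8
```

```bash
cat > st.py <<'E'
from h import *
import sys
o=ctrl.get_obs();R0=R.from_rotvec(o['orientation']);phi=float(sys.argv[1]);out=float(sys.argv[2])
T=R.from_matrix(np.c_[-n,ey,np.cross(-n,ey)])*R.from_euler('x',phi,degrees=True)
print('q',o['qpos'].round(2),'ee',o['ee_pos'].round(1),'F',o['ft_force'].round(1),o['width'])
print('rot needed',(R0.inv()*T).as_rotvec(degrees=True).round(1))
for nm,b in (('worldbias',37*ez),('toolbias',-37*R0.apply([1,0,0]))):
    tip=o['ee_pos']+b; d=tip-D
    print(nm,'tip: out,right,up',[round(float(d@v),1) for v in (n,rt,u)],'tool move to axis,out',R0.inv().apply(D+out*n-tip).round(1))
E
python3 st.py -20 90; python3 - <<'E'
from h import *
a=snap('top');b=snap('side')
o=ctrl.get_obs();Rm=R.from_rotvec(o['orientation'])
A=a['pixels'][170:270,270:420].copy();B=b['pixels'][130:290,220:380].copy()
for w,t in ((37*ez,0),(-37*Rm.apply([1,0,0]),1)):
    print(proj(a,[o['ee_pos']+w]),proj(b,[o['ee_pos']+w]))
cv2.imwrite('pics/k1.png',np.hstack([cv2.resize(A,(400,267),interpolation=cv2.INTER_CUBIC)[:, :],np.zeros((267,0,3),np.uint8)]) if 0 else np.vstack([np.hstack([cv2.resize(B,(480,480),interpolation=cv2.INTER_CUBIC),np.vstack([cv2.resize(A,(320,213),interpolation=cv2.INTER_CUBIC),np.zeros((267,320,3),np.uint8)])])]))
E
```

```text
q [-0.38 -0.15  2.45  0.45  0.25 -2.54] ee [ 414.3 -114.1  204.3] F [0.2 0.6 0.1] 87.80845858752191
rot needed [-0.1  0.4  1.4]
worldbias tip: out,right,up [172.2, -4.1, 78.7] tool move to axis,out [ 81.1  25.  -76. ]
toolbias tip: out,right,up [178.9, -4.9, 57.0] tool move to axis,out [ 88.2  17.  -55.8]
[[338.67024766 235.05634598]] [[275.49139225 187.80128062]]
[[335.61484984 243.70287355]] [[265.52299772 191.83538853]]
```

View pics/k1.png

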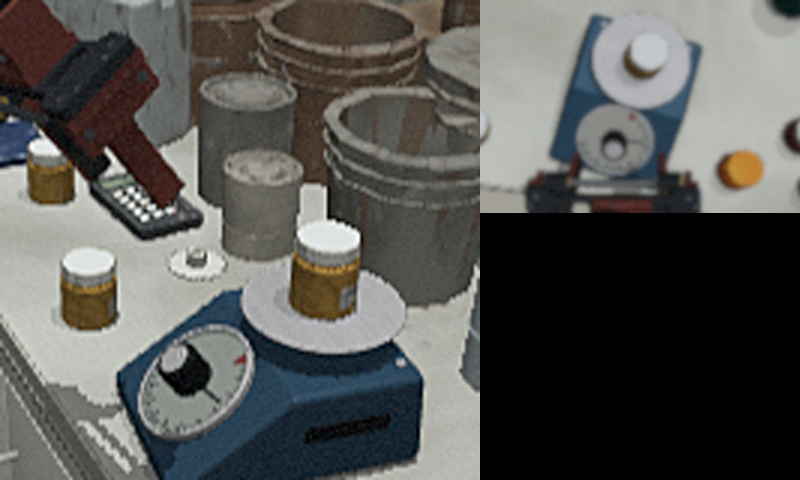

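```bash
cat > dial.py <<'E'
from h import *
def meas(which,h=4,dD=np.zeros(3)):
    im=snap(which);g=im['pixels'].astype(np.float32)
    th=np.radians(np.arange(-60,150,1.));rr=np.arange(20,44,1.)
    P=(D+dD+h*n)[None,None]+rr[None,:,None]*(np.sin(th)[:,None,None]*rt+np.cos(th)[:,None,None]*u)
    q=proj(im,P.reshape(-1,3)).reshape(len(th),len(rr),2).astype(np.float32)
    S=cv2.remap(g,q[...,0],q[...,1],cv2.INTER_LINEAR)
    red=(S[...,2]-S[...,:2].mean(-1));gr=S.mean(-1)
    w=np.clip(red-30,0,None);a=np.degrees(th)
    ra=(w.sum(1)@a)/w.sum();rrad=(w.sum(0)@rr)/w.sum()
    dk=gr[:,4:13].mean(1);ok=np.abs(a-ra)>12
    k=np.argmin(np.where(ok,dk,999));sl=slice(max(k-5,0),k+6);ww=np.clip(np.median(dk)-dk[sl],0,None)
    print(which,'mark deg %.1f r %.1f'%(ra,rrad),'pointer deg %.1f depth %.0f'%((ww@a[sl])/ww.sum(),np.median(dk)-dk[k]))
    return im
if __name__=='__main__':
    for w in ('side','top'): im=meas(w)
    # rim ellipse check: steel rim centre, via pixels of projected knob foot
E
python3 dial.py
```

```text
side mark deg 14.3 r 40.0 pointer deg 79.2 depth 76
top mark deg 17.5 r 39.8 pointer deg 138.0 depth 28
```

Emit:
{"name": "carry_out", "arguments": {
  "commands": [
    [0,0,0,10,0,0.7],
    [0,0,0,10,0,0.7],
    [0,0,0,0,0,0]
  ],
  "grip": 0.35
}}

```text
t: 18.3
ee_pos: [423.1, -117.2, 208.9]
orientation: [0.073, 0.944, -0.145]
ft_force: [0.1, 0.1, -0.4]
width: 61.6
```

```bash
python3 st.py 0 80
```

```text
q [-0.42 -0.14  2.43  0.56  0.29 -2.33] ee [ 423.1 -117.2  208.9] F [ 0.1  0.1 -0.4] 61.56515154740513
rot needed [ 0.4  0.8 -0.2]
worldbias tip: out,right,up [170.7, -2.4, 88.9] tool move to axis,out [ 89.5  -2.1 -90.2]
toolbias tip: out,right,up [177.4, -2.3, 67.2] tool move to axis,out [ 96.5  -2.1 -68.5]
```

Emit:
{"name": "carry_out", "arguments": {
  "commands": [
    [0.03,-0.001,-0.034,0.4,0.8,0],
    [0.03,-0.001,-0.034,0,0,0],
    [0.03,0,0,0,0,0],
    [0,0,0,0,0,0]
  ]
}}

```text
t: 18.8
ee_pos: [424.7, -108.7, 139.5]
orientation: [0.071, 1.013, -0.159]
ft_force: [-0.1, 0.4, -0.0]
width: 57.0
```

```bash
python3 st.py 0 40; python3 - <<'E'
from h import *
b=snap('side');print(onz(b,[[277.7,249]],84.5))
a=snap('top')
A=a['pixels'][190:270,290:390];B=b['pixels'][180:290,230:340]
cv2.imwrite('pics/k2.png',np.hstack([cv2.resize(B,(480,480),interpolation=cv2.INTER_CUBIC),np.vstack([cv2.resize(A,(320,256),interpolation=cv2.INTER_CUBIC),np.zeros((224,320,3),np.uint8)])]))
E
```

```text
q [-0.34  0.06  2.46  0.82  0.11 -2.54] ee [ 424.7 -108.7  139.5] F [-0.1  0.4 -0. ] 56.9679426077054
rot needed [ 0.4 -3.1  0.8]
worldbias tip: out,right,up [113.9, -11.1, 49.3] tool move to axis,out [ 76.6  -9.8 -45.2]
toolbias tip: out,right,up [120.5, -11.6, 30.1] tool move to axis,out [ 82.2 -10.3 -25.7]
[[ 425.48079523 -118.99367745   84.5       ]]
```

View pics/k2.png

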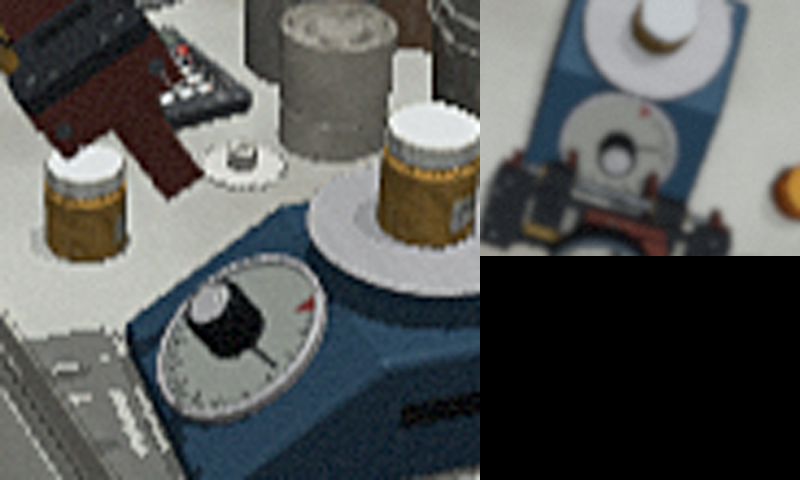

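```bash
cat > kin.py <<'E'
from h import *
from scipy.optimize import least_squares
lo=np.array([-3,-.9,.09,-1.31,.11,-2.54]);hi=np.array([3,2.11,2.58,4.45,2.69,2.54])
def fk(q,p):
    h,a,b,L,r0,sg4,sg6=*p[:5],1,1
    Rb=R.from_euler('z',q[0])
    R2=Rb*R.from_euler('y',q[1]);R3=Rb*R.from_euler('y',q[1]+q[2])
    R4=R3*R.from_euler('z',q[3]);R5=R4*R.from_euler('y',q[4]);R6=R5*R.from_euler('z',q[5]+p[5])
    pos=Rb.apply([r0,0,h])+R2.apply([0,0,a])+R3.apply([0,0,b])+R5.apply([0,0,L])
    return pos,R6*R.from_matrix([[0,0,1],[0,1,0],[-1,0,0]]).inv() if 0 else R6
dat=[([1.26999,.42377,1.6306,0,1.0886,-.01902],[173.62,599.82,182.08],[.2201,1.5597,-.2223]),
([.5564,.5837,1.8009,.0004,.733,-1.0135],[499.25,324.61,27.13],[.0111,1.5505,.0092]),
([-.29,.31,1.76,.02,1.06,-1.85],[545.8,-140.2,193.0],[.032,1.56,-.002]),
([-.38,-.15,2.45,.45,.25,-2.54],[414.3,-114.1,204.3],[-.253,.962,-.005]),
([-.42,-.14,2.43,.56,.29,-2.33],[423.1,-117.2,208.9],[.073,.944,-.145])]
o=ctrl.get_obs();dat.append((o['qpos'],o['ee_pos'],o['orientation']))
M=None
def res(p):
    out=[]
    for q,x,rv in dat:
        P,Rr=fk(q,p);out+=list(P-np.array(x))
        Tx=R.from_rotvec(rv).as_matrix()[:,0];out+=list(300*(Rr.as_matrix()[:,2]-Tx))
    return np.array(out)
f=least_squares(res,[150,450,400,300,0,0]);P=f.x
if __name__=='__main__':
    print(P.round(1),np.abs(f.fun).reshape(-1,6).round(1))
    for q,x,rv in dat: print((fk(q,P)[1].inv()*R.from_rotvec(rv)).as_matrix().round(2).tolist())
E
python3 kin.py
```

```text
[ 242.6  580.6  481.3  358.8  -51.7 1062.2] [[ 7.9 14.7  7.1  0.   0.   0. ]
 [16.5  3.8  8.7  0.   0.   0. ]
 [14.9 11.7 13.3  1.6  1.7  0. ]
 [ 4.   8.2  0.4  0.3  1.   0.4]
 [ 7.6  8.7  0.4  1.   0.5  0.8]
 [10.1 15.5 11.9  0.   0.   0. ]]
[[0.0, -0.93, -0.36], [0.0, 0.36, -0.93], [1.0, 0.0, 0.0]]
[[-0.0, -0.93, -0.36], [-0.0, 0.36, -0.93], [1.0, -0.0, -0.0]]
[[-0.0, -0.93, -0.36], [0.01, 0.36, -0.93], [1.0, -0.01, 0.01]]
[[0.0, -0.94, -0.35], [-0.0, 0.35, -0.94], [1.0, 0.0, -0.0]]
[[-0.0, -0.93, -0.36], [-0.0, 0.36, -0.93], [1.0, 0.0, -0.0]]
[[0.0, -0.93, -0.36], [0.0, 0.36, -0.93], [1.0, 0.0, 0.0]]
```

```bash
python3 - <<'E'
s=open('kin.py').read()
s=s.replace("+R3.apply([0,0,b])","+R3.apply([p[6],p[7],b])").replace("[150,450,400,300,0,0]","[150,450,400,300,0,0,0,0]")
open('kin.py','w').write(s)
E
cat > ik.py <<'E'
from kin import *
print(P.round(1),np.abs(f.fun).max())
C=R.from_matrix(np.mean([(fk(q,P)[1].inv()*R.from_rotvec(rv)).as_matrix() for q,x,rv in dat],0))
rng=np.random.default_rng(0)
def ik(tip_out,phi,tilt,seeds=14):
    T=R.from_matrix(np.c_[-n,ey,np.cross(-n,ey)])*R.from_euler('y',tilt,degrees=True)*R.from_euler('x',phi,degrees=True)
    tcp=D+tip_out*n+37*T.apply([1,0,0]);best=[]
    def r(q):
        p,Rr=fk(q,P);return np.r_[p-tcp,200*((Rr*C).inv()*T).as_rotvec()]
    for q4 in (-1,0,.7,1.5,2.3,3.1,3.8,4.3):
      for q6 in (-2,0,2):
        g=least_squares(r,np.clip([-.3,.2,2.2,q4,.3,q6],lo+.01,hi-.01),bounds=(lo,hi))
        if g.cost<2 and not any(np.abs(g.x-b).max()<.05 for b in best): best.append(g.x)
    return best
import sys
for out in (60,11):
  for tilt in (0,8,-8):
    for phi in (-60,0,60,120,180):
      for q in ik(out,phi,tilt): print(out,tilt,phi,q.round(2),'margin',np.minimum(q-lo,hi-q).min().round(2))
E
timeout 500 python3 ik.py
```

```text
[  314.3   561.5   479.5   351.1     7.  -2370.9    81.9    12.2] 3.609247320309578
60 0 -60 [-0.41  0.34  2.51  2.71  0.34  0.73] margin 0.07
60 0 0 [-0.41  0.34  2.51  2.71  0.34  1.78] margin 0.07
60 0 120 [-0.41  0.34  2.51  2.71  0.34 -2.41] margin 0.07
60 0 180 [-0.41  0.34  2.51  2.71  0.34 -1.36] margin 0.07
60 8 -60 [-0.38  0.28  2.43  1.91  0.11  1.56] margin 0.0
60 8 0 [-0.38  0.28  2.43  1.97  0.11  2.54] margin 0.0
60 8 60 [-0.39  0.28  2.43  1.82  0.11 -2.54] margin 0.0
60 8 120 [-0.38  0.28  2.43  1.9   0.11 -1.58] margin 0.0
60 8 180 [-0.38  0.28  2.43  1.9   0.11 -0.53] margin 0.0
11 0 -60 [-0.38  0.5   2.47  2.84  0.44  0.61] margin 0.11
11 0 0 [-0.38  0.5   2.47  2.84  0.44  1.66] margin 0.11
11 0 120 [-0.38  0.5   2.47  2.84  0.44 -2.53] margin 0.01
11 0 180 [-0.38  0.5   2.47  2.84  0.44 -1.48] margin 0.11
11 8 -60 [-0.36  0.43  2.39  2.58  0.17  0.9 ] margin 0.06
11 8 0 [-0.36  0.43  2.39  2.58  0.17  1.95] margin 0.06
11 8 120 [-0.36  0.43  2.39  2.58  0.16 -2.24] margin 0.05
11 8 180 [-0.36  0.43  2.39  2.58  0.17 -1.19] margin 0.06
11 -8 -60 [-0.41  0.62  2.53  2.89  0.76  0.52] margin 0.05
11 -8 0 [-0.41  0.62  2.53  2.89  0.76  1.57] margin 0.05
11 -8 180 [-0.41  0.62  2.53  2.89  0.76 -1.58] margin 0.05
```

Emit:
{"name": "carry_out", "arguments": {
  "commands": [
    [-0.03,0,0,10.6,0,0],
    [0,0,0,10.6,0,0],
    [0,0,0,10.6,0,0],
    [0,0,0,10.6,0,0],
    [0,0,0,10.6,0,0],
    [0,0,0,10.6,0,0],
    [0,0,0,10.6,0,0],
    [0,0,0,10.6,0,0]
  ],
  "grip": 0.35
}}

```text
t: 19.9
ee_pos: [414.3, -104.4, 157.6]
orientation: [1.345, 0.725, -0.833]
ft_force: [-0.1, -0.0, 0.1]
width: 57.1
```

Emit:
{"name": "carry_out", "arguments": {
  "commands": [
    [0,0,0,10.6,0,0],
    [0,0,0,10.6,0,0],
    [0,0,0,10.6,0,0],
    [0,0,0,10.6,0,0],
    [0,0,0,10.6,0,0],
    [0,0,0,10.6,0,0],
    [0,0,0,0,0,0]
  ]
}}

```text
t: 20.78
ee_pos: [411.9, -104.4, 161.4]
orientation: [2.32, 0.201, -1.31]
ft_force: [0.6, -0.8, 0.4]
width: 57.2
```

```bash
python3 st.py 150 70;python3 dial.py
```

```text
q [-0.35 -0.03  2.47  0.61  0.16  0.18] ee [ 411.9 -104.4  161.4] F [ 0.6 -0.8  0.4] 57.16743120061089
rot needed [5.7 2.  0.7]
worldbias tip: out,right,up [139.4, -13.2, 50.9] tool move to axis,out [ 71.3 -18.   46.6]
toolbias tip: out,right,up [146.1, -13.6, 31.0] tool move to axis,out [77.3 -6.  30.4]
side mark deg 14.3 r 39.9 pointer deg 79.2 depth 74
top mark deg 17.3 r 40.0 pointer deg 123.0 depth 67
```

Emit:
{"name": "carry_out", "arguments": {
  "commands": [
    [0.01,-0.003,0.015,3,1,0.4],
    [0.02,-0.003,0.015,2.7,1,0.3],
    [0.02,0,0,0,0,0],
    [0.02,0,0,0,0,0],
    [0,0,0,0,0,0]
  ]
}}

```text
t: 21.5
ee_pos: [423.9, -99.6, 129.5]
orientation: [2.365, 0.222, -1.291]
ft_force: [-0.7, -0.5, -0.7]
width: 57.2
```

```bash
python3 st.py 150 55
```

```text
q [-0.37  0.09  2.49  1.72  0.14 -0.92] ee [423.9 -99.6 129.5] F [-0.7 -0.5 -0.7] 57.17360789418842
rot needed [4.3 0.3 1.9]
worldbias tip: out,right,up [106.9, -19.9, 41.7] tool move to axis,out [52.3 -5.3 45.5]
toolbias tip: out,right,up [113.6, -19.0, 21.2] tool move to axis,out [58.5  5.6 28.1]
```

Emit:
{"name": "carry_out", "arguments": {
  "commands": [
    [0.005,0.002,0.012,2,0,1],
    [0.01,0.002,0.012,2,0,1],
    [0.012,0.002,0.008,0,0,0],
    [0.012,0,0,0,0,0],
    [0.012,0,0,0,0,0],
    [0,0,0,0,0,0]
  ]
}}

```text
t: 22.25
ee_pos: [433.2, -114.6, 81.5]
orientation: [2.398, 0.183, -1.288]
ft_force: [-1.2, 0.0, -0.2]
width: 57.0
```

```bash
python3 st.py 150 50
```

```text
q [-0.4   0.29  2.51  2.59  0.29 -1.8 ] ee [ 433.2 -114.6   81.5] F [-1.2  0.  -0.2] 57.04004954308357
rot needed [ 2.3 -0.3  0.9]
worldbias tip: out,right,up [61.0, -6.6, 23.6] tool move to axis,out [11.  -6.8 23.6]
toolbias tip: out,right,up [67.7, -6.0, 2.6] tool move to axis,out [17.6  4.   5.5]
```

Emit:
{"name": "carry_out", "arguments": {
  "commands": [
    [0,0.004,0.0055,2,0,0.9],
    [0.01,0,0,0,0,0],
    [0.01,0,0,0,0,0],
    [0,0,0,0,0,0]
  ]
}}

```text
t: 22.75
ee_pos: [442.0, -120.8, 65.4]
orientation: [2.424, 0.149, -1.288]
ft_force: [0.7, 0.9, -0.0]
width: 57.2
```

```bash
python3 st.py 150 13
```

```text
q [-0.4   0.37  2.5   2.72  0.36 -1.9 ] ee [ 442.  -120.8   65.4] F [ 0.7  0.9 -0. ] 57.23306652615763
rot needed [ 0.5 -0.5  0.2]
worldbias tip: out,right,up [42.2, -2.0, 22.3] tool move to axis,out [29.1 -9.5 20.5]
toolbias tip: out,right,up [48.9, -1.7, 0.9] tool move to axis,out [35.9  1.1  1.9]
```

```bash
python3 - <<'E'
from h import *
b=snap('side');a=snap('top')
A=a['pixels'][195:265,295:375].copy();B=b['pixels'][200:290,230:320].copy()
for im,C,o,s in ((a,A,(295,195),1),(b,B,(230,200),1)):
    print((proj(im,[D+36*n,D+49*n,D+49*n+28*np.sin(np.radians(30))*-u*1+28*.866*rt,D+49*n+14*u-28*.866*rt])-o).round(1).tolist())
cv2.imwrite('pics/k3.png',np.hstack([cv2.resize(B,(450,450),interpolation=cv2.INTER_CUBIC),np.vstack([cv2.resize(A,(350,306),interpolation=cv2.INTER_CUBIC),np.zeros((144,350,3),np.uint8)])]))
E
```

```text
[[37.6, 44.3], [37.4, 46.4], [44.2, 53.1], [30.6, 39.7]]
[[48.6, 49.1], [45.6, 45.9], [44.0, 55.6], [47.2, 36.6]]
```

View pics/k3.png

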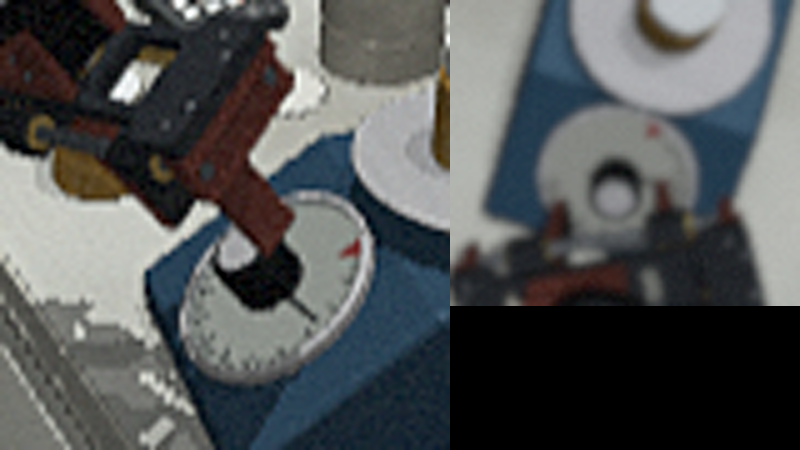

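```bash
python3 - <<'E'
from h import *
b=snap('side');a=snap('top');o=ctrl.get_obs();Rm=R.from_rotvec(o['orientation'])
for L in (30,37,44):
  for w in (57,):
    tip=o['ee_pos']-L*Rm.apply([1,0,0])
    for sgn in (1,-1):
      # outer finger back ~13 mm outside the gap; 10 mm half width
      pts=[tip+Rm.apply([0,sgn*(w/2+e),f]) for e in (0,13) for f in (-10,10)]
      print(L,sgn,'side',((proj(b,pts)-[230,200])*5).round().astype(int).tolist(),'top',((proj(a,pts)-[295,195])*4.375+[450,0]).round().astype(int).tolist())
E
```

```text
30 1 side [[290, 228], [267, 264], [310, 233], [287, 269]] top [[652, 175], [659, 202], [672, 171], [679, 199]]
30 -1 side [[207, 207], [185, 241], [189, 203], [167, 236]] top [[566, 191], [573, 218], [546, 194], [554, 221]]
37 1 side [[282, 219], [259, 255], [302, 224], [279, 260]] top [[652, 180], [659, 207], [672, 176], [679, 204]]
37 -1 side [[199, 199], [177, 233], [182, 194], [159, 228]] top [[565, 196], [573, 223], [546, 199], [553, 226]]
44 1 side [[274, 210], [251, 246], [294, 215], [270, 251]] top [[651, 185], [659, 212], [672, 181], [679, 209]]
44 -1 side [[191, 190], [169, 224], [174, 186], [151, 219]] top [[564, 201], [572, 228], [545, 204], [552, 231]]
```

Emit:
{"name": "carry_out", "arguments": {
  "commands": [
    [0.008,0.001,0.002,0,0,0],
    [0.008,0,0,0,0,0],
    [0.008,0,0,0,0,0],
    [0,0,0,0,0,0]
  ]
}}

```text
t: 23.45
ee_pos: [455.2, -125.1, 44.2]
orientation: [2.424, 0.148, -1.287]
ft_force: [-0.1, -0.6, 0.6]
width: 57.1
```

Emit:
{"name": "carry_out", "arguments": {
  "commands": [
    [0.005,0,0,0,0,0],
    [0.004,0,0,0,0,0],
    [0,0,0,0,0,0]
  ]
}}

```text
t: 23.82
ee_pos: [460.6, -125.8, 36.1]
orientation: [2.424, 0.148, -1.288]
ft_force: [-0.2, -0.2, -0.4]
width: 56.8
```

```bash
python3 st.py 150 10
```

```text
q [-0.39  0.48  2.47  2.81  0.43 -1.98] ee [ 460.6 -125.8   36.1] F [-0.2 -0.2 -0.4] 56.81842857752427
rot needed [ 0.5 -0.5  0.1]
worldbias tip: out,right,up [7.2, -0.1, 21.3] tool move to axis,out [ -2.9 -10.8  18.3]
toolbias tip: out,right,up [13.9, 0.2, -0.2] tool move to axis,out [ 3.9 -0.1 -0.2]
```

Emit:
{"name": "carry_out", "arguments": {
  "commands": [
    [0.003,0,0,0,0,0],
    [0,0,0,0,0,0]
  ]
}}

```text
t: 24.08
ee_pos: [462.4, -126.1, 33.7]
orientation: [2.424, 0.148, -1.287]
ft_force: [0.2, 0.8, -1.0]
width: 57.2
```

Emit:
{"name": "carry_out", "arguments": {
  "commands": [
    [0,0,0,0,0,0],
    [0,0,0,0,0,0],
    [0,0,0,0,0,0],
    [0,0,0,0,0,0],
    [0,0,0,0,0,0]
  ],
  "grip": 1
}}

```text
t: 24.7
ee_pos: [460.8, -124.3, 32.8]
orientation: [2.421, 0.154, -1.29]
ft_force: [-1.0, -0.2, -1.7]
width: 32.5
```

```bash
python3 st.py 150 10; python3 dial.py
```

```text
q [-0.39  0.49  2.47  2.81  0.44 -1.99] ee [ 460.8 -124.3   32.8] F [-1.  -0.2 -1.7] 32.54587839900819
rot needed [ 0.7 -0.4  0.4]
worldbias tip: out,right,up [4.5, -1.6, 19.3] tool move to axis,out [-5.6 -8.5 17.4]
toolbias tip: out,right,up [11.2, -1.2, -2.0] tool move to axis,out [ 1.2  2.1 -1.1]
side mark deg 0.6 r 37.7 pointer deg -57.7 depth 92
top mark deg 13.3 r 39.7 pointer deg 68.2 depth 12
```

Emit:
{"name": "carry_out", "arguments": {
  "commands": [
    [0,0,0,7,0,0],
    [0,0,0,7,0,0],
    [0,0,0,7,0,0],
    [0,0,0,7,0,0],
    [0,0,0,7,0,0],
    [0,0,0,7,0,0],
    [0,0,0,0,0,0]
  ]
}}

```text
t: 25.68
ee_pos: [460.6, -124.9, 32.7]
orientation: [-2.533, 0.344, 1.299]
ft_force: [1.5, 2.2, -2.3]
width: 32.3
```

```bash
python3 st.py 195 10; python3 dial.py; python3 - <<'E'
from dial import *
im=snap('side');h=4;g=im['pixels'].astype(np.float32)
th=np.radians(np.arange(-20,140,4.))
for rr in (24,30,34,38,42):
    P=D+h*n+rr*(np.sin(th)[:,None]*rt+np.cos(th)[:,None]*u);q=proj(im,P).astype(np.float32)
    S=cv2.remap(g,q[None,:,0],q[None,:,1],cv2.INTER_LINEAR)[0]
    print(rr,'g',S[:,1].astype(int).tolist(),'redness',(S[:,2]-S[:,1]).astype(int).tolist())
E
```

```text
q [-0.39  0.49  2.47  2.81  0.43 -1.23] ee [ 460.6 -124.9   32.7] F [ 1.5  2.2 -2.3] 32.29429809722044
rot needed [ 2.4 -0.   0.5]
worldbias tip: out,right,up [4.5, -1.0, 19.2] tool move to axis,out [-5.5  5.1 18.5]
toolbias tip: out,right,up [11.2, -0.7, -2.1] tool move to axis,out [ 1.2  0.2 -2.2]
side mark deg 57.8 r 37.2 pointer deg 79.2 depth 74
top mark deg 59.5 r 40.7 pointer deg -44.0 depth 15
24 g [146, 145, 143, 142, 144, 146, 146, 145, 143, 143, 144, 147, 147, 142, 143, 145, 147, 148, 146, 147, 148, 147, 149, 139, 102, 71, 95, 136, 149, 148, 146, 146, 145, 145, 146, 147, 148, 146, 146, 148] redness [-5, -5, -5, -4, -4, -5, -5, -5, -5, -5, -5, -5, -5, -4, -4, -5, -6, -6, -4, -3, -4, -3, -4, -5, -5, -4, -5, -5, -6, -4, -4, -5, -3, -4, -5, -6, -6, -5, -5, -4]
30 g [148, 148, 146, 144, 144, 144, 146, 147, 148, 146, 145, 146, 146, 145, 145, 145, 146, 147, 147, 140, 141, 145, 148, 141, 104, 70, 137, 151, 146, 147, 145, 145, 147, 146, 141, 144, 144, 145, 145, 146] redness [-7, -7, -6, -4, -3, -3, -4, -5, -7, -6, -6, -5, -4, -4, -5, -6, -8, -7, -5, -2, -2, -4, -4, -6, -5, -5, -3, 
[... 462 characters left out ...]
6, 146, 145, 145, 145, 142, 145, 146, 145, 145, 144, 136, 96, 57, 41, 115, 138, 140, 146, 104, 120, 137, 139, 133, 136, 125, 85, 137, 147, 145, 141, 122, 102, 145] redness [-4, -4, -5, -5, -6, -6, -5, -4, -4, -4, -6, -5, -6, -5, -5, -5, -6, -1, 25, 54, 67, 13, -8, -5, -3, -4, -4, -5, -5, -5, -5, -3, -4, -4, -6, -5, -4, -4, -3, -5]
42 g [144, 144, 145, 147, 145, 144, 141, 143, 144, 140, 142, 145, 140, 133, 148, 155, 144, 153, 148, 145, 140, 145, 157, 160, 140, 152, 146, 151, 151, 150, 149, 151, 120, 133, 149, 137, 135, 104, 120, 140] redness [-6, -5, -4, -5, -4, -4, -3, -5, -6, -5, -4, -4, -3, -3, -1, -3, -1, -2, 5, 10, 9, 10, -1, 0, 0, 0, 0, -3, 0, -1, -1, -2, -3, -1, -4, -5, -4, -2, -3, -6]
```

Emit:
{"name": "carry_out", "arguments": {
  "commands": [
    [0,0,0,7.3,0,0],
    [0,0,0,7.3,0,0],
    [0,0,0,6.8,0,0],
    [0,0,0,0,0,0]
  ]
}}

```text
t: 26.32
ee_pos: [460.4, -125.1, 32.6]
orientation: [-2.217, 0.534, 1.113]
ft_force: [0.7, 1.8, -2.8]
width: 32.5
```

```bash
cat > fin.py <<'E'
from dial import *
im=snap('side');h=4;g=im['pixels'].astype(np.float32)
a=np.arange(50,110,1.);th=np.radians(a)
for r0,r1 in ((22,30),(34,36),(36,38),(38,41)):
    S=0
    for rr in np.arange(r0,r1,.5):
        P=D+h*n+rr*(np.sin(th)[:,None]*rt+np.cos(th)[:,None]*u);q=proj(im,P).astype(np.float32)
        S=S+cv2.remap(g,q[None,:,0],q[None,:,1],cv2.INTER_LINEAR)[0]/((r1-r0)*2)
    d=np.clip(np.median(S[:,1])-S[:,1]-15,0,None);r=np.clip(S[:,2]-S[:,1]-8,0,None)
    print(r0,r1,'dark centroid %.1f'%((d@a)/d.sum()),'red centroid %.1f sum %.0f'%((r@a)/max(r.sum(),1e-6),r.sum()))
o=ctrl.get_obs();print(o['t'],o['ft_force'].round(1),o['moment'].round(2),o['ee_pos'].round(1),o['width'])
E
python3 fin.py;python3 st.py 215 10
```

```text
22 30 dark centroid 79.6 red centroid 0.0 sum 0
34 36 dark centroid 80.1 red centroid 80.8 sum 221
36 38 dark centroid 82.2 red centroid 80.9 sum 397
38 41 dark centroid 82.4 red centroid 80.7 sum 334
26.375 [ 1.8  2.2 -1.5] [-0.    0.63 -0.09] [ 460.4 -125.1   32.6] 32.04970989361148
q [-0.39  0.49  2.47  2.81  0.43 -0.86] ee [ 460.4 -125.1   32.6] F [ 1.8  2.2 -1.5] 32.04970989361148
rot needed [0.9 0.2 0.4]
worldbias tip: out,right,up [4.5, -0.8, 19.0] tool move to axis,out [-5.5 11.3 15.3]
toolbias tip: out,right,up [11.2, -0.5, -2.3] tool move to axis,out [ 1.2 -0.9 -2.1]
```

Emit:
{"name": "carry_out", "arguments": {
  "commands": [
    [0,0,0,0,0,0],
    [0,0,0,0,0,0],
    [0,0,0,0,0,0],
    [0,0,0,0,0,0],
    [-0.005,0,0,0,0,0],
    [-0.008,0,0,0,0,0],
    [-0.01,0,0,0,0,0],
    [-0.01,0,0,0,0,0]
  ],
  "grip": 0.4
}}

```text
t: 27.38
ee_pos: [440.1, -122.0, 61.1]
orientation: [-2.222, 0.532, 1.116]
ft_force: [1.1, 0.5, -0.1]
width: 52.7
```

```bash
python3 fin.py;python3 st.py 215 80
```

```text
22 30 dark centroid 79.6 red centroid 0.0 sum 0
34 36 dark centroid 80.1 red centroid 80.6 sum 241
36 38 dark centroid 82.6 red centroid 80.4 sum 450
38 41 dark centroid 84.0 red centroid 80.2 sum 397
27.425 [-0.2 -0.1  0. ] [ 0.09  0.37 -0.04] [ 439.5 -121.9   61.7] 52.75320911571827
q [-0.41  0.38  2.5   2.72  0.36 -0.78] ee [ 439.5 -121.9   61.7] F [-0.2 -0.1  0. ] 52.75320911571827
rot needed [1.2 0.2 0.4]
worldbias tip: out,right,up [40.5, -0.5, 18.4] tool move to axis,out [-39.5  10.4  15.1]
toolbias tip: out,right,up [47.2, -0.2, -2.9] tool move to axis,out [-32.8  -1.7  -2.4]
```

Emit:
{"name": "carry_out", "arguments": {
  "commands": [
    [-0.012,0,0,0,0,0],
    [-0.012,0,0,0,0,0],
    [-0.012,0,0,0,0,0],
    [-0.012,0,0,0,0,0],
    [0,0,0,0,0,0],
    [0,0,0,0,0,0]
  ]
}}

```text
t: 28.18
ee_pos: [411.2, -118.2, 104.4]
orientation: [-2.225, 0.533, 1.111]
ft_force: [-0.8, 0.1, 0.1]
width: 52.3
```

```bash
python3 fin.py; python3 - <<'E'
from h import *
b=snap('side')['pixels'];a=snap('top')['pixels']
cv2.imwrite('pics/end.png',np.hstack([cv2.resize(b[150:390,190:430],(500,500),interpolation=cv2.INTER_CUBIC),cv2.resize(a[160:280,110:450],(300,106)) if 0 else cv2.resize(np.vstack([a[170:270,110:280],a[170:270,280:450]]),(300,353)).repeat(1,0).__class__ and cv2.copyMakeBorder(cv2.resize(np.vstack([a[170:270,110:280],a[170:270,280:450]]),(300,353)),0,147,0,0,cv2.BORDER_CONSTANT)]))
E
```

```text
22 30 dark centroid 79.6 red centroid 0.0 sum 0
34 36 dark centroid 80.0 red centroid 80.5 sum 228
36 38 dark centroid 81.9 red centroid 80.4 sum 448
38 41 dark centroid 84.1 red centroid 80.4 sum 397
28.225 [ 0.4  0.2 -0.4] [0.12 0.35 0.02] [ 411.1 -118.1  104.2] 52.881541615835054
```

```bash
python3 - <<'E'
from h import *
b=snap('side');p0=cv2.imread('pics/side0.png');p=b['pixels']
for nm,(x,y,w,h) in dict(a=(226,172,22,28),c=(238,210,24,32),book=(190,168,50,22),red=(358,316,34,46),blue=(334,334,34,52),orange=(304,296,32,44)).items():
    print(nm,cv2.absdiff(p[y:y+h,x:x+w],p0[y:y+h,x:x+w]).mean().round(1))
h=cv2.cvtColor(p,cv2.COLOR_BGR2HSV);m=cv2.inRange(h,(8,110,40),(25,255,200));m[:,:290]=0;m[:205]=0;m[260:]=0;m[:,360:]=0
ys,xs=np.nonzero(m);base=[[(xs.min()+xs.max())/2,ys.max()-5]]
print('jar base on pan',onz(b,base,114),'pan 544.6,-140.4');ctrl.close_job()
E
```

```text
a 99.8
c 67.0
book 75.2
red 7.8
blue 6.7
orange 7.7
jar base on pan [[ 547.35861385 -141.71620153  114.        ]] pan 544.6,-140.4
the job is handed in; nothing more can be done
```

I set the full jar on the scale pan, tared the dial to it, and handed the job in at about 28 s of robot time. I could not fully check the two empties and the book at the end.

- **Finding the full jar:** I lifted the left jar, which pulled about 0.7 N (empty), and put it back on its spot. The middle jar pulled about 3.3 N, so that is the full one. I did not lift the third jar.
- **On the pan:** The jar stands upright, about 3 mm from the pan centre by the last measurement. The hand carried no load when I let go.
- **Tare:** I turned the knob about 64° clockwise. The red mark reads 80.4° and the pointer tip about 80°, so they agree within roughly 1°. This held after I let go and backed the arm off.

**Checks that failed or disagreed**
- **Finger length:** The fingertips are about 40 mm further back than the reported TCP. My first grasp therefore closed in the air above the lid. I corrected for this with the cameras.
- **Top camera:** It gave no usable pointer reading, so the tare check rests on the side camera alone.
- **Last picture:** It was refused because I had reached the limit of 12.
- **Bystanders:** The final side-camera comparison with the starting picture shows the red, blue and orange jars unchanged. For the two empties and the book it showed large differences. I think this is the arm, still standing in front of them in that view, but I could not confirm it before handing in. I felt no contact with them, and the book and both empties looked in place in earlier pictures.

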